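# Hold back the index plunger of a crimp-die set in the tool drawer

### The arm

A 7-joint arm with a two-finger parallel gripper is mounted at the origin on the work surface. World frame = base frame: x ahead of the robot, y to its left, z up, the work surface at z = 0. Lengths are in m, angles in rad, forces in N, time in s.
With the tool pointing down it reaches from about 0.35 to 0.9 m from the base axis. Payload 19.9 kg.
Tool frame: the origin (TCP) lies between the finger pads; the fingertips stand 19 mm ahead of it and the grasp point (between the pads) is the TCP; z points along the fingers, y is the direction in which the jaws open and shut (so a half turn about z gives the same grasp; the last joint's range is limited). The gripper opens to 94 mm and grips with 3 to 60 N. Pads are 16 mm wide; open, the fingers measure 119 mm over their backs; the gripper's body (75 mm by 177 mm) begins 78 mm behind the grasp point.
Start: joints at [1.085, 0.417, -0.01, 1.614, 0.005, 1.111, -0.053], TCP at [0.268, -0.564, 0.224] pointing down, gripper open.
Joint ranges: [-2.81, 2.81], [-0.39, 2.02], [-1.27, 1.25], [0.06, 2.57], [-1.19, 4.33], [0.19, 2], [-2.82, 2.82]. Speed limits (rad/s): [1.89, 1.89, 2.39, 2.39, 3.01, 3.01, 3.01].

### API

Orientations are given as a 3x3 rotation matrix whose columns are the frame's x, y, z axes.
In Python, from rig import robot gives the robot as it stands. Calls block until the motion is done:
- robot.move_ptp(position, orientation): joint-space move of the TCP to a pose.
- robot.move_linear(position, velocity=0.15, frame=None, threshold=None): straight line of the TCP; frame=None keeps the orientation; velocity is the mean speed in m/s. With threshold (N) it stops when the force on the tool has changed by that much, and returns True; else False.
- robot.goto_joints(angles): joint-space move.
- robot.gripper_to(opening): finger opening in m; the grip force is fixed at half the most; returns when the fingers have stopped.
- robot.pause(seconds).
- robot.ik(position, orientation): joint angles nearest the present ones, or None.
- robot.get_state(): the state.
- robot.grab_frame(name): name is "scene" or "top" or "wrist"; returns the picture (420x560x3 uint8, red, green, blue); there is no depth.
- robot.camera_info(name): a dict with "fx", "fy", "cx", "cy" (pixels), "rvec" (rotation vector, rad) and "tvec" (3), from world to camera coordinates, as OpenCV has them. Camera axes: x right, y down, z forward; pixel columns grow to the right and rows downward; lengths in m; the calibration is good to about 2 mm. A picture is of the moment at which its call begins: read the wrist's pose just before it. camera_info takes no time and is no camera call; for the wrist camera it gives the pose at the moment of the call.
A pose or a line that the arm cannot do raises robot.PlanningError and nothing moves.
- robot.sign_off(): hands the job in, once; it reports no verdict.
The state is a dict: "time": time; "qpos": joint angles; "joint_vel": joint speeds; "effort": joint torques, N m; "ee_pos": TCP position; "tool_rot": TCP orientation; "force": force on the tool from outside, world axes, zero at the start; "moment": the same for the moment, N m; "opening": finger opening in m.
Only numpy, scipy, OpenCV 4.12 (cv2) and the standard library are available. Lean on these libraries where they do the work, as an engineer would, in place of code of your own. Each camera call takes 0.05 s, during which the arm holds its last target. There are 200 camera calls.

### The job

I want to take out the crimp-die set with the round shank standing on its top plate. Pull the top drawer of the tool cabinet open to its stop, then pull up the black knob of the index plunger that locks this die set, as far as it will go, so that the pin is clear of its hole, and keep it there: finish while you are still holding the knob up, so that I can slide the die set back and lift it out. Leave the other die set locked and do not knock about the things lying on the bench.

Things in the scene. Friction and masses are not known exactly. Their poses are not given: they have to be found in the camera images.
- cabinet_front (a point): grey steel tool cabinet with two blue drawer fronts, 320 deep (x) x 420 wide (y) x 208 mm high, fixed. This point: foot of its front, in the middle of its width, at bench level, in the plane of the drawer fronts; x from front to back, y to the left for one who faces its front, z up. The top drawer (floor 100 mm above the bench) holds two die sets side by side, each locked by an index plunger
- top_drawer (a joint): travel of the top drawer, m: 0 = shut (start), 0.19 = out at its stop. It slides along the cabinet's -x with 2.5 N of friction and stays where it is left
- top_handle (a point): middle of the top drawer's handle: a level steel bar, 11 mm thick, 140 mm long along the cabinet's y, its axis 35 mm in front of the drawer front (gap 29 mm) and 40 mm below the cabinet's top; two thin posts 60 mm left and right of its middle. Moves with the drawer
- shank_die_hole (a point): the die set with the shank: on its upper plate's middle a round shank, 26 mm thick, up to 75 mm above its underside. Its steel base plate (80 x 70 x 16 mm) lies on the drawer floor, left or right, loose; upper plate's top 54 mm up. This point: mouth of the 13 mm pin hole in its front lug, on the lug's top, 16 mm above the floor; x to the back, z up; the upper plate begins 37 mm behind it
- pillar_die_hole (a point): the other die set, to stay locked: no shank, four pillar ends stand 6 mm out of its upper plate's corners. Its steel base plate (80 x 70 x 16 mm) lies on the drawer floor, left or right, loose; upper plate's top 54 mm up. This point: mouth of the 13 mm pin hole in its front lug, on the lug's top, 16 mm above the floor; x to the back, z up; the upper plate begins 37 mm behind it
- plunger_left (a joint): travel of the left plunger (+y of the cabinet frame), m, upward: 0 = pin seated, 8 mm deep in the lug's hole; 0.008 = tip level with the lug's top; 0.012 = fully up at a hard stop. A spring pulls it down, 6 N at 0 to 13 N at 0.012; no latch, it snaps back when let go
- plunger_right (a joint): travel of the right plunger (-y of the cabinet frame), m, upward: 0 = pin seated, 8 mm deep in the lug's hole; 0.008 = tip level with the lug's top; 0.012 = fully up at a hard stop. A spring pulls it down, 6 N at 0 to 13 N at 0.012; no latch, it snaps back when let go
- knob_left: black ribbed knob of the left plunger, diameter 28, 26 mm high; origin at its centre, 63 mm above the drawer floor when down, z up. Below it a barrel 20 mm thick, then a bridge 58 mm wide (y), top 30 mm above the floor. Pinch it from above, closing along the cabinet's y: free for 60 mm each way. Die's upper plate begins 37 mm behind its axis; drawer front 60 mm before it, 90 mm high
- knob_right: black ribbed knob of the right plunger, diameter 28, 26 mm high; origin at its centre, 63 mm above the drawer floor when down, z up. Below it a barrel 20 mm thick, then a bridge 58 mm wide (y), top 30 mm above the floor. Pinch it from above, closing along the cabinet's y: free for 60 mm each way. Die's upper plate begins 37 mm behind its axis; drawer front 60 mm before it, 90 mm high
- pin_tip_left (a point): centre of the lower end of the left plunger's steel pin (10 mm thick), 55 mm below the knob's centre; rises with it. Left = +y of the cabinet frame, 85 mm from the drawer's middle, 75 mm behind its front's outer face
- pin_tip_right (a point): the same point of the right plunger (-y of the cabinet frame, 85 mm from the middle)
- carton: open cardboard carton of blue connector housings, 300 x 220 x 60 mm, on the bench to the left; origin at the centre of its underside; leave it alone
- bin: open blue plastic bin of small terminals, 170 x 110 x 65 mm, on the bench to the right; origin at the centre of its underside; leave it alone
- oiler: upright white oil bottle with black cap, 44 mm diameter, 110 mm high, to the right of the cabinet; origin at the centre of its underside; leave it alone
- crimper: hand crimper with red grips, about 220 x 80 x 16 mm, lying on the bench near the robot; origin at its middle on the bench; leave it alone
- caliper: steel caliper with a black slide, about 235 x 60 x 12 mm, lying on the bench near the robot; origin at its middle on the bench; leave it alone
- screwdriver: screwdriver with black handle, 180 mm long, 26 mm thick, lying on the bench near the robot; origin at its middle on the bench; leave it alone

How it is judged:
By the outcome, as a careful person would: the job done as asked, in the order asked, and still so for the second after the job is handed in, while the arm keeps its last pose, push and grip.
It also fails if it takes over 51 s, if anything falls off the work surface, if the arm or the gripper's body presses on something with over 40 N, if the wrist force passes 120 N, or if a joint passes its speed limit or range.

## Working session

There is one attempt and no reset: what is moved stays moved. The work goes in short steps, each a Python script; the robot and the scene stay as the last script left them, time stands still between calls to the robot, and variables do not carry over. Pictures are saved under pics/ and viewed, on a budget of 10 in all, crops included, one or two more only if the job needs it, and the job is handed in when it is done.

```bash
mkdir -p pics; ls; python3 - <<'E'
from rig import robot
import cv2,numpy as np
for n in("scene","top"):
    f=robot.grab_frame(n); cv2.imwrite(f"pics/{n}0.png",cv2.cvtColor(f,cv2.COLOR_RGB2BGR)); print(n,robot.camera_info(n))
s=robot.get_state(); print(s["time"],s["ee_pos"],s["tool_rot"])
E
```

```text
pics
scene {'fx': 531.1485614399721, 'fy': 531.1485614399721, 'cx': 283.6982565157526, 'cy': 209.93335762373314, 'rvec': array([ 2.26409746,  0.55033841, -0.26573837]), 'tvec': array([-0.4543263 , -0.05935597,  2.11542599])}
top {'fx': 428.7357333484491, 'fy': 428.7357333484491, 'cx': 276.28379425943336, 'cy': 215.7936214641818, 'rvec': array([ 2.1212301 , -2.17419832,  0.15399371]), 'tvec': array([-0.00607482,  0.52709183,  1.29516139])}
0.1 [ 0.26822343 -0.56416286  0.22389655] [[ 9.03100303e-01  4.29429323e-01 -5.46445978e-04]
 [ 4.29429663e-01 -9.03099802e-01  9.55560328e-04]
 [-8.31496295e-05 -1.09762693e-03 -9.99999394e-01]]
```

View pics/scene0.png

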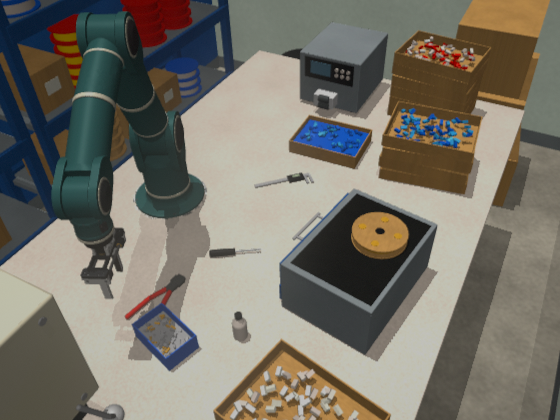

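View pics/top0.png

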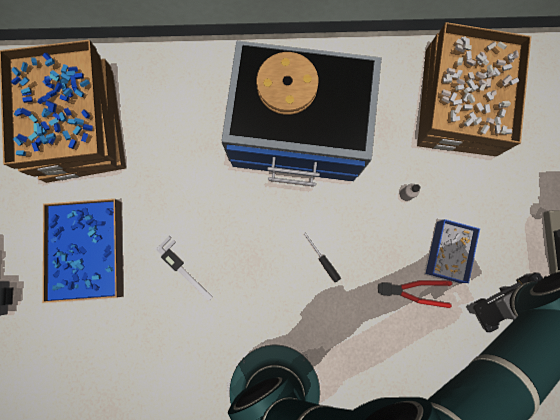

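The scene picture shows the cabinet with a wooden disc on its top. In the top view its upper corners are at about (222,139), (370,152), (382,58) and (237,41), with the handles around (270–318, 160–183). I'll zoom in on both views.

```bash
cat > h.py <<'E'
import cv2,numpy as np
from rig import robot
def cam(n):
    c=robot.camera_info(n); K=np.array([[c["fx"],0,c["cx"]],[0,c["fy"],c["cy"]],[0,0,1]])
    return K,np.asarray(c["rvec"],float),np.asarray(c["tvec"],float)
def onplane(C,uv,z):
    K,r,t=C; R=cv2.Rodrigues(r)[0]; o=-R.T@t; d=R.T@np.linalg.inv(K)@np.array([*uv,1.]); return o+d*(z-o[2])/d[2]
def proj(C,P):
    K,r,t=C; return cv2.projectPoints(np.atleast_2d(P).astype(float),r,t,K,None)[0].reshape(-1,2)
def crop(img,x,y,w,h,s,fn):
    cv2.imwrite(fn,cv2.resize(img[y:y+h,x:x+w],None,fx=s,fy=s,interpolation=cv2.INTER_CUBIC))
E
python3 - <<'E'
from h import *
crop(cv2.imread("pics/top0.png"),205,30,190,165,4,"pics/top0c.png")
C=cam("top")
for p in [(222,139),(370,152),(382,58),(237,41)]: print(p,onplane(C,p,.208).round(3))
E
```

```text
(222, 139) [0.722 0.127 0.208]
(370, 152) [ 0.674 -0.282  0.208]
(382, 58) [ 0.95  -0.332  0.208]
(237, 41) [1.013 0.082 0.208]
```

View pics/top0c.png

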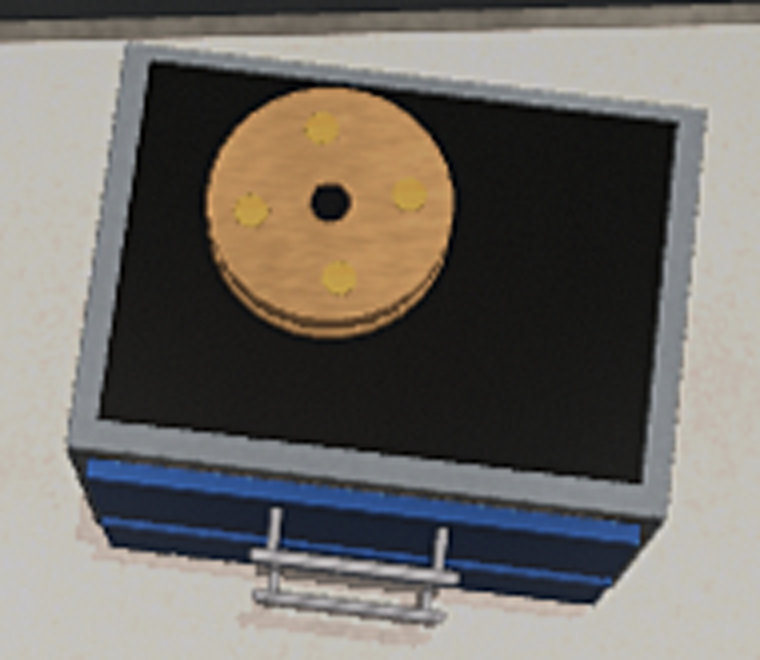

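The crop gives the cabinet's top corners as (68,450), (663,518), (706,110) and (128,42) in crop pixels. The top handle bar runs from (252,555) to (458,579). The disc stays about 100 mm behind the front edge.

```bash
python3 - <<'E'
from h import *
C=cam("top"); f=lambda p:((p[0]+.5)/4-.5+205,(p[1]+.5)/4-.5+30)
P=[onplane(C,f(p),.208) for p in [(68,450),(663,518),(706,110),(128,42)]]
print(np.round(P,3)); n=np.linalg.norm
print("w",n(P[0]-P[1]),n(P[2]-P[3]),"d",n(P[0]-P[3]),n(P[1]-P[2]))
H=[onplane(C,f(p),.168) for p in [(252,555),(458,579)]]
print(np.round(H,3),n(H[0]-H[1]))
ex=(P[3]+P[2]-P[0]-P[1]); ex/=n(ex); ey=P[0]-P[1]; ey/=n(ey)
print("yaw",np.arctan2(ex[1],ex[0]),np.arctan2(-ey[0],ey[1]), np.arctan2(-(H[0]-H[1])[0],(H[0]-H[1])[1]))
yaw=np.arctan2(ex[1],ex[0])*.45+np.arctan2(-ey[0],ey[1])*.55
ex=np.array([np.cos(yaw),np.sin(yaw),0]);ey=np.array([-ex[1],ex[0],0])
c=np.mean(P,0)-.16*ex; hb=np.mean(H,0)
print("yaw",yaw,"front",c,"front from edge",(P[0]+P[1])/2,"handle from cab",c-.035*ex,"handle",hb)
print("disc front", onplane(C,f((335,338)),.208), "rel", (onplane(C,f((335,338)),.208)-c)@ex)
hp=c-.035*ex; hp[2]=.168
for s in (1,-1):
  R=np.column_stack([s*ey,s*ex,[0,0,-1]]); print(s,np.linalg.det(R))
  for p in (hp+[0,0,.1],hp,hp-.19*ex,hp-.19*ex+[0,0,.12]): print(p.round(3),robot.ik(p,R))
  R=np.column_stack([s*ex,-s*ey,[0,0,-1]])
  for k in(1,-1):
    p=c+(.075-.19)*ex+k*.085*ey; p[2]=.163; print("knob",p.round(3),robot.ik(p,R))
E
```

```text
[[ 0.713  0.128  0.208]
 [ 0.654 -0.282  0.208]
 [ 0.953 -0.329  0.208]
 [ 1.015  0.083  0.208]]
w 0.41416419442737623 0.4170072653175812 d 0.3061786177825487 0.302833294625971
[[ 0.645  0.003  0.168]
 [ 0.624 -0.143  0.168]] 0.14737717302743958
yaw -0.15254783372933256 -0.14246946418928588 -0.14383152413202904
yaw -0.1470047304823069 front [ 0.67542673 -0.07673049  0.208     ] front from edge [ 0.68321779 -0.077031    0.208     ] handle from cab [ 0.64080423 -0.07160384  0.208     ] handle [ 0.63444907 -0.07038355  0.168     ]
disc front [ 0.78923921 -0.05959075  0.208     ] rel 0.11007436567131998
1 1.0
[ 0.641 -0.072  0.268] [ 0.42390331  0.46326262 -0.50589691  1.49636111  0.23088326  1.24159869
 -0.25906811]
[ 0.641 -0.072  0.168] [ 0.44044149  0.56103261 -0.52889309  1.59920991  0.3116673   1.06645307
 -0.32051721]
[ 0.453 -0.044  0.168] [ 0.52299107  0.2218345  -0.55046594  2.06268048  0.1481245   0.89438127
 -0.25662186]
[ 0.453 -0.044  0.288] [ 0.56830633  0.06998197 -0.56158675  1.91981732  0.04057779  1.1628144
 -0.15528809]
knob [0.574 0.024 0.163] [ 0.1841615   0.41672576 -0.35342314  1.79129397  0.17142386  0.96361559
 -1.95744916]
knob [ 0.549 -0.144  0.163] [ 0.33971014  0.3886946  -0.17139189  1.81344968  0.07977018  0.94610937
 -1.58363832]
-1 1.0
[ 0.641 -0.072  0.268] [ 0.76453304  0.64488037 -1.08533953  1.4846477   0.5750293   1.35852634
  2.63609673]
[ 0.641 -0.072  0.168] [ 0.76815099  0.76779601 -1.08679646  1.58806265  0.71103205  1.22859217
  2.5416221 ]
[ 0.453 -0.044  0.168] [ 0.95677083  0.35431601 -1.07869374  2.05195009  0.3845702   0.95284162
  2.66951341]
[ 0.453 -0.044  0.288] None
knob [0.574 0.024 0.163] [ 0.45697088  0.4885707  -0.71677388  1.78223668  0.37252982  1.01066036
  1.02023051]
knob [ 0.549 -0.144  0.163] [ 0.69595264  0.45334135 -0.62942328  1.80132284  0.31385981  0.98832872
  1.36340174]
```

The measured depth is 304 mm against a stated 320, so the drawer fronts stand about 16 mm proud of the carcass. That agrees with the handle fix at (0.634, -0.070). I'll go above it and check with the wrist camera.

```bash
cat >> h.py <<'E'
yaw=-.145
ex=np.array([np.cos(yaw),np.sin(yaw),0]);ey=np.array([-ex[1],ex[0],0])
Rh=np.column_stack([ey,ex,[0,0,-1]])
Rk=np.column_stack([ex,-ey,[0,0,-1]])
def st():
    s=robot.get_state(); print("t",round(s["time"],2),"ee",s["ee_pos"].round(4),"F",np.round(s["force"],1),"open",round(s["opening"],4)); return s
E
python3 - <<'E'
from h import *
hp=np.array([.634,-.0704,.29])
robot.move_ptp(hp,Rh); robot.gripper_to(.032); s=st()
C=cam("wrist"); f=robot.grab_frame("wrist"); cv2.imwrite("pics/w1.png",f[...,::-1])
print(C); print(proj(C,[hp+k*.07*ey-[0,0,.29-.168] for k in(1,-1)]))
E
```

```text
t 3.36 ee [ 0.634  -0.0704  0.29  ] F [-0.4 -0.3  0.4] open 0.032
(array([[334.12610792,   0.        , 278.57028923],
       [  0.        , 334.12610792, 214.03779478],
       [  0.        ,   0.        ,   1.        ]]), array([-2.87303806,  0.20725374,  0.02797133]), array([-0.63783235, -0.02463636,  0.4602312 ]))
[[278.19195512 129.47276587]
 [278.09868147 284.99271523]]
```

View pics/w1.png

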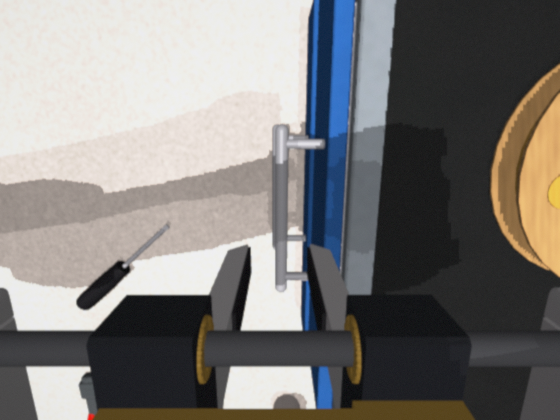

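The bar axis sits at column 281 against a predicted 278, which is about 2.5 mm further in +ex, and its rows match. I'll correct for that, then grasp and pull.

```bash
python3 - <<'E'
from h import *
hp=np.array([.634,-.0704,.168])+.0023*ex
robot.move_linear(hp+[0,0,.05],.15)
print(robot.move_linear(hp,.08,threshold=6)); st()
robot.gripper_to(.0); s=st()
p0=s["ee_pos"]
print(robot.move_linear(p0-.17*ex,.1,threshold=25)); st()
print(robot.move_linear(p0-.205*ex,.04,threshold=12)); s=st()
print("pulled",(p0-s["ee_pos"])@ex)
f=robot.grab_frame("top"); cv2.imwrite("pics/top2.png",f[...,::-1])
crop(f[...,::-1],205,40,190,190,3,"pics/top2c.png")
E
```

```text
False
t 4.82 ee [ 0.6365 -0.0706  0.1683] F [-0.   0.4  1.2] open 0.0318
t 5.3 ee [ 0.6362 -0.0707  0.1683] F [-3.5  0.3  5.1] open 0.0103
False
t 7.15 ee [ 0.4676 -0.0453  0.1682] F [-0.7  6.5  2.7] open 0.0099
True
t 7.72 ee [ 0.4482 -0.0423  0.1683] F [ 3.5  0.1 -0.1] open 0.0101
pulled 0.19007579618144504
```

View pics/top2c.png

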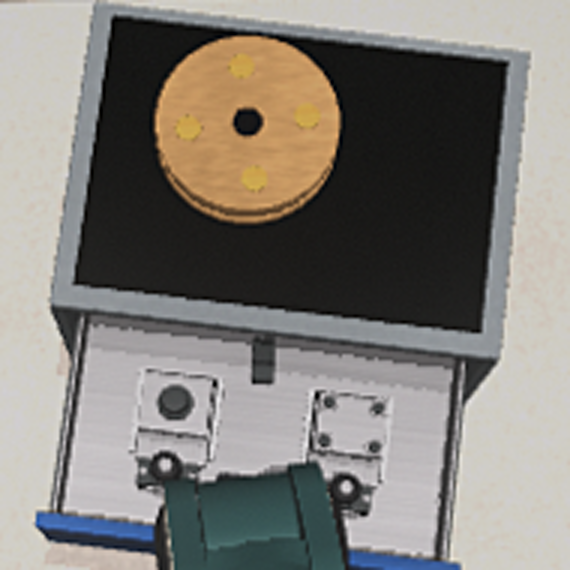

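The drawer is 0.190 m out and at its stop, with the force jump there to confirm it. The left die carries the round shank at crop (176,402), and the right one shows four pillar ends. The left plunger is therefore the one to pull, with its knob near crop (165,466). I'll release, rise and look from above the knob.

```bash
python3 - <<'E'
from h import *
s=st(); p=s["ee_pos"]
robot.gripper_to(.032); robot.move_linear(p+[0,0,.13],.2); st()
k=p+.110*ex+.085*ey; k[2]=.163; print("knob pred",k)
robot.move_ptp(k+[0,0,.13],Rk); robot.gripper_to(.06); s=st()
C=cam("wrist"); f=robot.grab_frame("wrist"); cv2.imwrite("pics/w3.png",f[...,::-1])
print(proj(C,[k+[0,0,.013],k+[0,0,.013]+.014*ey,k+[0,0,.013]-.014*ey]))
f=robot.grab_frame("top"); cv2.imwrite("pics/top3.png",f[...,::-1])
E
```

```text
t 7.78 ee [ 0.4482 -0.0424  0.1683] F [2.7 0.2 1.2] open 0.0098
t 9.12 ee [ 0.4478 -0.0424  0.2973] F [-0.3  0.1 -1. ] open 0.0321
knob pred [0.56937008 0.02586128 0.163     ]
t 11.4 ee [0.5694 0.0259 0.293 ] F [-1.2 -0.9 -0.3] open 0.06
[[277.08010715 215.21163736]
 [260.82233525 215.19730988]
 [293.33739782 215.22596443]]
```

View pics/w3.png

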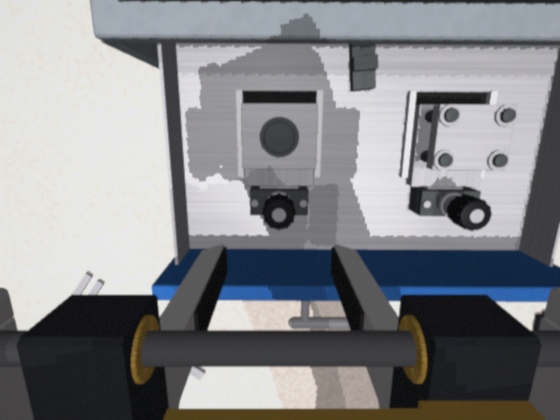

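The knob is at (278,212) against a predicted (277,215), so the offset is about 1 px (~1 mm) toward -ey and 3 px (~2.5 mm) toward +ex. That's a small correction before the grasp.

```bash
python3 - <<'E'
from h import *
k=np.array([.5694,.0259,.163])+.0018*ex-.0007*ey
robot.move_linear(k+[0,0,.06],.15)
print(robot.move_linear(k,.06,threshold=5)); st()
robot.gripper_to(0.); s=st(); z0=s["ee_pos"]
for dz in (.004,.008,.0115): print(robot.move_linear(z0+[0,0,dz],.02,threshold=25)); s=st()
print(robot.move_linear(z0+[0,0,.0145],.01,threshold=8)); s=st()
robot.pause(.5); s=st(); print("rise",s["ee_pos"][2]-z0[2])
f=robot.grab_frame("wrist"); cv2.imwrite("pics/w4.png",f[...,::-1])
C=cam("scene"); print(proj(C,s["ee_pos"]))
f=robot.grab_frame("scene"); cv2.imwrite("pics/scene4.png",f[...,::-1])
E
```

```text
False
t 13.27 ee [0.5713 0.025  0.1634] F [-0.1  0.2 -0.1] open 0.06
t 13.88 ee [0.5712 0.0255 0.1631] F [ 1.   4.1 -0.3] open 0.0275
False
t 14.23 ee [0.5711 0.0255 0.1668] F [ 3.9  3.5 -8.7] open 0.0277
False
t 14.58 ee [0.5711 0.0255 0.1707] F [  4.6   3.7 -11.5] open 0.0273
False
t 14.91 ee [0.5711 0.0255 0.1741] F [  6.6   3.3 -13.2] open 0.0271
True
t 15.17 ee [0.571  0.0255 0.1746] F [  8.3   2.1 -14.3] open 0.0275
t 15.67 ee [0.571  0.0256 0.1743] F [  7.9   1.8 -12.6] open 0.0274
rise 0.011175839792762071
[[301.14322356 201.30544757]]
```

View pics/w4.png

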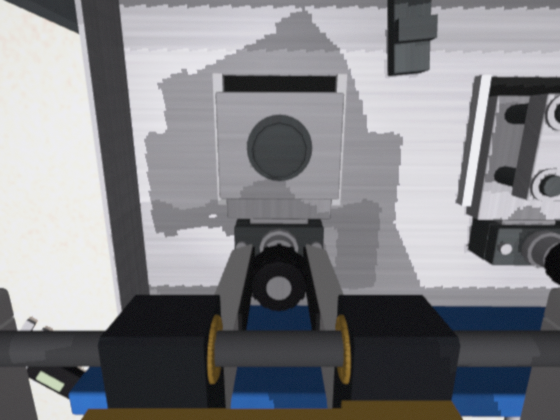

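The knob is held, and the 12.6 N load matches the spring at an 11.2 mm rise, so there's no slip. I'll press on until it's firmly against the hard stop.

```bash
python3 - <<'E'
from h import *
s=st(); z0=s["ee_pos"].copy(); z0[2]=.1631
for dz in (.0125,.014): 
    print(robot.move_linear(z0+[0,0,dz],.01,threshold=22)); robot.pause(.4); s=st(); print("rise",s["ee_pos"][2]-.1631)
C=cam("wrist"); f=robot.grab_frame("wrist"); g=robot.grab_frame("top"); print(proj(C,s["ee_pos"]+[0,0,.013]))
robot.pause(1); st()
crop(f[...,::-1],190,190,180,130,4,"pics/w5.png")
cv2.imwrite("pics/top5.png",g[...,::-1])
E
```

```text
t 15.77 ee [0.571  0.0256 0.1743] F [  8.9   2.1 -14.1] open 0.0273
False
t 16.43 ee [0.571  0.0255 0.175 ] F [  7.2   2.7 -14.6] open 0.0273
rise 0.01191777753785439
True
t 17.04 ee [0.5707 0.0256 0.1745] F [  8.6   2.1 -13.5] open 0.0274
rise 0.011377962131148472
[[275.89491027 285.62038917]]
t 18.14 ee [0.5707 0.0256 0.1745] F [  8.7   1.5 -13.9] open 0.0274
```

View pics/w5.png

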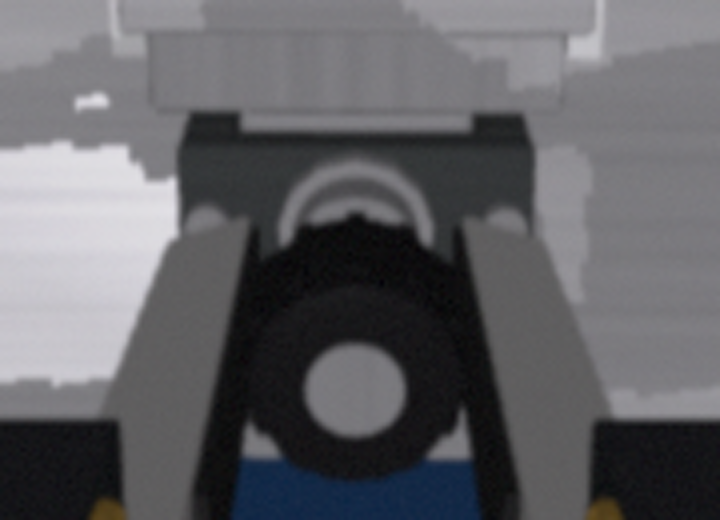

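The knob is between the pads, level and well up. The threshold trip lets the arm sag back about 0.5 mm, so I'll finish with small steps and no threshold, watching force against rise.

```bash
python3 - <<'E'
from h import *
p=robot.get_state()["ee_pos"].copy()
for dz in (.0119,.0124,.0128,.0132):
    p[2]=.1631+dz; robot.move_linear(p,.01); robot.pause(.3)
    F=[];Z=[]
    for _ in range(8): s=robot.get_state(); F.append(s["force"][2]); Z.append(s["ee_pos"][2]); robot.pause(.02)
    print(dz,"rise mm",(np.mean(Z)-.1631)*1e3,"Fz",np.mean(F))
st()
E
```

```text
0.0119 rise mm 11.368310625864158 Fz -13.584782485429162
0.0124 rise mm 11.849725598477995 Fz -13.95498940749547
0.0128 rise mm 12.234920810271916 Fz -13.93433380148543
0.0132 rise mm 12.303464249049739 Fz -19.206967471203733
t 20.88 ee [0.5707 0.0255 0.1754] F [  9.    2.6 -19.3] open 0.0278
```

Fz climbs steeply once the rise reaches about 12.25 mm, so the knob is on its hard stop. One last look and stability check before handing in.

```bash
python3 - <<'E'
from h import *
robot.pause(1.2); st()
a=robot.grab_frame("scene"); b=robot.grab_frame("top")
A=cv2.resize(a[110:350,110:450,::-1],(560,395)); 
cv2.imwrite("pics/fin.png",A)
cv2.imwrite("pics/fint.png",b[...,::-1])
d=cv2.absdiff(b[...,::-1],cv2.imread("pics/top0.png")).max(2)
for n,(x,y,w,h) in dict(carton=(38,195,90,110),caliper=(155,230,62,70),oiler=(395,178,30,25),bin=(425,215,58,70),crimper=(375,278,80,30),disc=(255,48,65,70)).items(): print(n,"diff>60 px",int((d[y:y+h,x:x+w]>60).sum()))
E
```

```text
t 22.07 ee [0.5707 0.0255 0.1754] F [  8.2   3.4 -18.9] open 0.0273
carton diff>60 px 0
caliper diff>60 px 0
oiler diff>60 px 0
bin diff>60 px 1160
crimper diff>60 px 1383
disc diff>60 px 0
```

View pics/fin.png

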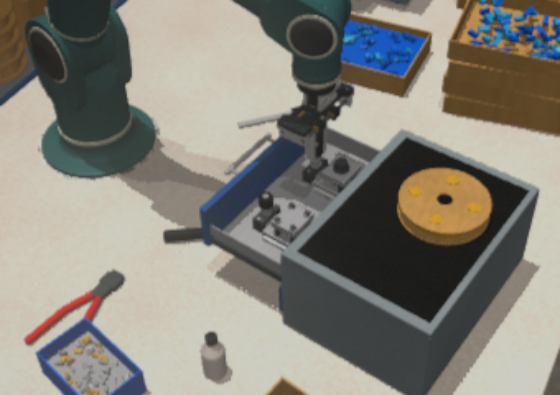

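The drawer is open, the left knob is held up, and the pillar die's knob is down at (265,200). The crimper, bin and oiler are where they were. The top-view differences at the bin and crimper come from the arm's shadow having moved away.

```bash
python3 -c "
from rig import robot
print(robot.sign_off())"
```

```text
the job is handed in; nothing more can be done
None
```

The drawer is open to its stop and I handed in while holding the left plunger's knob fully up. That is the plunger locking the die set with the round shank.

- **Drawer:** it came out 0.190 m, with a force jump at the stop. I then let go of the handle.
- **Knob:** the tool rose about 12.3 mm for a 12 mm stop. The force climbed from 14 N to 19 N with almost no further rise, which marks the hard stop. It held steady for the 1.2 s check before handing in, at about 22 s on the clock.
- **Other die set:** I did not touch the right plunger, and its knob looks down in the last picture.
- **Things on the bench:** comparing top views before and after shows no change at the carton, caliper, oiler or disc. The bin and crimper areas did differ. I put that down to the arm and its shadow moving away, because both look unmoved in the scene view. The screwdriver now lies partly hidden under the open drawer. I had no direct check on it, but nothing came down near it.
- **Earlier tries:** the first two attempts that stopped on a force limit sagged back to 11.2–11.4 mm. I corrected that with small steps and no force limit.
- **Side force:** about 9 N remains on the knob, pushing the drawer toward its open stop.

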